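# Set the boring jig's stop against its backlash and lay the mallet head in the cradle

## Robot

A 6-joint arm with a two-finger parallel gripper is mounted at the origin on the work surface. World frame = base frame: x ahead of the robot, y to its left, z up, the work surface at z = 0. Lengths are in mm, angles in rad, forces in N, time in s.
With the tool pointing down it reaches from about 400 to 925 mm from the base axis. Payload 12.5 kg.
Tool frame: the origin (TCP) lies midway between the tips of the shut fingers; the grasp point (between the pads) lies 19 mm behind it; z points along the fingers, y is the direction in which the jaws open and shut (so a half turn about z gives the same grasp; the last joint's range is limited). The gripper opens to 95 mm and grips with 3 to 60 N. Pads are 20 mm wide; open, the fingers measure 119 mm over their backs; the gripper's body (75 mm by 180 mm) begins 59 mm behind the grasp point.
Start: joints at [1.009, 0.491, 1.559, -0, 1.092, -0.106], TCP at [275.1, 561.219, 214.661] pointing down, gripper open.
Joint ranges: [-3.1, 3.1], [-0.84, 2.19], [0.05, 2.79], [-1.13, 4.28], [0.06, 2.93], [-2.69, 2.69]. Speed limits (rad/s): [2.22, 2.22, 2.79, 3.14, 3.14, 3.14].

## Interface

Orientations are given as [roll, pitch, yaw] about the fixed x, y, z axes, in that order (R = Rz(yaw) Ry(pitch) Rx(roll)).
In Python, from cell import * gives the robot as it stands. The module is installed in compiled form; this text tells all that it offers.
- The arm moves only by the tool carry_out, never from a script. Its argument "moves" is a list of rows, each an object of numbers: "dx", "dy", "dz": the shift along the tool's x, y, z in m; "twist": the turn about the tool's z in degrees. A call has 1 to 5 rows; each row is the pose to reach, as a shift and turn from the pose commanded when the call began, along the tool's axes at that moment; what a row does not reach only later rows make up. A row lasts 1/10 s, in which the tool goes at most 50 mm and 8.59 degrees, less where a joint would pass 70% of its speed; a pose out of reach is approached as far as the arm can. A call with a gripper value outside its range is refused whole. "grip" is the finger opening in m, from 0 to 0.0951, set as the call begins (left out, the last holds). The fingers move at their own pace and stop on an object; the grip force is fixed at half the most. Time passes only in rows, so rows that repeat a pose let the fingers close. It gives the time, the measured TCP pose, the force and the opening at its end, in the units of the state.
- state(): the state, without advancing time (a new reading comes with each control period).
- read_camera(name): name is "scene" or "top"; returns (picture, depth): 384x512x3 uint8, red, green, blue; 384x512 float32, mm along the optical axis (not along the pixel's ray), 0 where there is no reading.
- camera_info(name): a dict with "mtx" (3x3 intrinsics, pixels), "R" (3x3) and "t" (3): a world point X has camera coordinates R X + t. Camera axes: x right, y down, z forward; pixel columns grow to the right and rows downward; lengths in mm; the calibration is good to about 2 mm. A picture is of the moment at which its call begins. camera_info takes no time and is no camera call.
- job_done(): hands the job in, once; it reports no verdict.
The state is a dict: "t": time; "joints": joint angles; "qvel": joint speeds; "tau": joint torques, N m; "eef_pos": TCP position; "tcp_rot": TCP orientation; "ft_force": force on the tool from outside, world axes, zero at the start; "moment": the same for the moment, N m; "opening": opening from 0.0 (shut) to 1.0 (fully open).
Only numpy, scipy, OpenCV 4.12 (cv2) and the standard library are available. Lean on these libraries where they do the work, as an engineer would, in place of code of your own. Each camera call takes 0.05 s, during which the arm holds its last target. There are 200 camera calls.

## Task

The boring jig's stop stands too near the cradle: turn the black knob clockwise until the stop's yellow pointer is clearly past the red mark (5 mm or more beyond it), then turn it back anticlockwise to bring the pointer onto the mark, so that the last movement was towards the cradle and the slack is taken up. Then lay the upright dark mallet head on its side in the V cradle, set down rather than dropped, its end up to the stop (within about 10 mm) without shifting the setting. Let go of everything, and leave the bronze caps, the red ring and the ash handle where they are.

Things in the scene. Friction and masses are not known exactly. Their poses are not given: they have to be found in the camera images.
- jig: fixed green boring jig; base plate 200 (x) x 340 (y) x 20 mm; origin at the centre of its underside on the counter; its yaw varies. In its frame: the V cradle lies along y at x = +30 mm, centred at y = +90; the stop slides along y at x = +30, its face between y = +20 and +60; the knob's axis is vertical at x = -40, y = -100, on a 64 mm square gear housing 50 mm high.
- cradle (a point): where the axis of the head, when laid in the cradle, passes over the cradle's middle: 75 mm above the counter; axes as the jig's (y along the cradle). Two steel V saddles, 14 mm long in y, stand 27 mm to each side of it in y, so 40 mm is clear between them; their arms rise at 45 degrees to a height of 60 mm and are 49 mm across in x.
- head: lignum vitae mallet head, dark brown plain cylinder 50 mm in diameter, 90 mm long, about 0.22 kg, standing upright and loose on the counter at the start; origin at the centre of its lower end, z along its axis
- head_mid (a point): middle of the mallet head, on its axis, 45 mm from each end
- stop_face (a point): middle of the stop's face that looks to the cradle (jig +y); axes as the jig's; the face is the end of a steel nose 30 mm wide (x), 65 to 95 mm above the counter, reaching 36 mm forward (+y) from an upright post 44 mm wide. It moves 15 mm to jig -y (away from the cradle) per radian that the knob drives it clockwise, and stays where it is left.
- pointer (a point): tip of the stop's yellow pointer (a bar 4 mm wide at the post's foot, 42 mm behind the face), which moves with the stop; axes as the jig's; on the mark when its y along the jig equals that of mark_line
- mark_line (a point): centre line (4 mm wide, along jig x) of the red mark, a tab clipped on the scale at the jig's far (+x) edge; axes as the jig's; at the start the pointer is 7 to 22 mm from it on the cradle (+y) side
- knob_grip (a point): on the knob's axis, in the black grip bar, 81 mm above the counter: the bar is 52 mm long (this point's x), 14 mm wide (its y) and stands from 64 to 92 mm above the counter on a disc of 60 mm diameter. The point turns with the knob. Turning clockwise from above drives the stop away from the cradle; total travel is about 2.6 rad, friction 0.12 N m.
- knob (a joint): slack between knob and gear, -0.15 to +0.15 rad (0.3 rad of play in all, in which the knob turns almost freely and the stop does not move): +0.15 when the knob has been driving clockwise (stop moving away from the cradle), -0.15 when driving anticlockwise (stop moving towards the cradle, slack taken up as wanted)
- cap_a: bronze end cap, loose disc 58 mm across and 18 mm high, a bystander; origin at the centre of its underside
- cap_b: bronze end cap, loose disc 58 mm across and 18 mm high, a bystander; origin at the centre of its underside
- gauge_ring: red steel gauge ring, loose, 72 mm outside, 51 mm inside, 14 mm high, a bystander; origin at the centre of its underside
- handle_stub: turned ash handle stub, pale, standing upright, 38 mm at its thickest, 110 mm high, a bystander; origin at the centre of its underside
Not all that is in view belongs to the job. What is shaped like the head but turquoise is not meant.

How it is judged (in metres and radians):
On the way, in this order (a step that is already met when the one before it is completed fails the run):
1. the stop's pointer is at least 4 mm past the mark, on the side away from the cradle (y of pointer in the frame of mark_line below -0.004 m), for 0.1 s.
2. the pointer is back on the mark (within 2.5 mm) with the knob's slack taken up anticlockwise (y of pointer in the frame of mark_line between -0.0025 and 0.0025 m and value of joint knob below -0.08 rad), for 0.3 s.
3. the mallet head lies in the cradle, its end within 17 mm of the stop (x of head_mid in the frame of cradle between -0.005 and 0.005 m and z of head_mid in the frame of cradle between -0.005 and 0.005 m and angle between the z axis of head and the y axis of jig, either way round below 0.08 rad and y of head_mid in the frame of stop_face between 0.04 and 0.062 m), for 0.2 s.
At the end, for the whole second after the job is handed in: Pointer within 2.5 mm of the mark, knob slack taken up anticlockwise (joint below -0.08); head at rest, released, in both saddles: its middle within 5 mm of the cradle axis in x and z, its axis within 0.08 rad of the cradle's, its end within 17 mm of the stop (all of step 2 and all of step 3 and linear speed of head below 0.02 m/s); the robot touches nothing.
It fails at once if a cap, the ring or the handle stub is moved by more than 30 mm (distance of any of cap_a, cap_b, gauge_ring, handle_stub from where it was at the start of the episode above 0.03 m).
It fails at once if the head is dropped (faster than 0.7 m/s while out of the fingers) (linear speed of head above 0.7 m/s and contact force between the fingers and head below 0.1 N).
It also fails if it takes over 64 s, if anything falls off the work surface, if the arm or the gripper's body presses on something with over 40 N, if the wrist force passes 120 N, or if a joint passes its speed limit or range.

## Working session

There is one attempt and no reset: what is moved stays moved. The work goes in short steps, Python scripts to look and compute and a tool call to move; the robot and the scene stay as the last step left them, time stands still between calls to the robot, and variables do not carry over. Pictures are saved under pics/ and viewed, about 8 in all and at most 12, crops included, and the job is handed in when it is done.

Besides the shell and the picture viewer there is one more tool, called after "Call:" as name(argument=value, ...) on one line, values as JSON. carry_out: Moves the arm, as the interface text tells. Its arguments: {"type":"object","properties":{"moves":{"type":"array","items":{"type":"object","properties":{"dx":{"type":"number"},"dy":{"type":"number"},"dz":{"type":"number"},"twist":{"type":"number"}}}},"grip":{"type":"number"}},"required":["moves"]}

```bash
mkdir -p pics
cat > h.py <<'E'
from cell import *
import numpy as np, cv2
def cloud(name):
    im,d=read_camera(name); c=camera_info(name)
    v,u=np.indices(d.shape); K=np.array(c["mtx"])
    P=np.stack([(u-K[0,2])/K[0,0]*d,(v-K[1,2])/K[1,1]*d,d],-1)
    W=(P-np.array(c["t"]))@np.array(c["R"])
    return im,d,W
def save(n,im): cv2.imwrite(n,cv2.cvtColor(im,cv2.COLOR_RGB2BGR))
E
python3 - <<'E'
from h import *
for n in("scene","top"):
    im,d,W=cloud(n); save(f"pics/{n}0.png",im); np.savez(f"{n}0.npz",im=im,d=d,W=W)
    c=camera_info(n); print(n,np.round(c["mtx"],1).tolist(),np.round(c["R"],3).tolist(),np.round(-np.array(c["R"]).T@np.array(c["t"])))
print(state())
E
```

```text
scene [[451.8, 0.0, 252.0], [0.0, 451.8, 191.0], [0.0, 0.0, 1.0]] [[0.774, 0.633, 0.004], [0.534, -0.65, -0.54], [-0.339, 0.42, -0.842]] [1054. -548. 1181.]
top [[452.9, 0.0, 263.4], [0.0, 452.9, 189.9], [0.0, 0.0, 1.0]] [[0.005, -1.0, -0.011], [-0.992, -0.004, -0.126], [0.126, 0.011, -0.992]] [ 420.    9. 1487.]
{'t': 0.1, 'joints': array([ 1.00942675e+00,  4.91470383e-01,  1.55938153e+00, -2.06980482e-05,
        1.09169917e+00, -1.05556087e-01]), 'qvel': array([ 0.00095963, -0.00287963, -0.00072677,  0.00096129,  0.00014378,
        0.00053383]), 'tau': array([ 2.98932151e-03, -6.13616967e+01, -2.58610171e+01,  6.94401632e-02,
        4.69351199e-02, -6.93047855e-05]), 'eef_pos': array([274.96646335, 561.02882022, 214.1405423 ]), 'tcp_rot': array([-3.14063763e+00, -8.27234964e-05,  2.68578868e+00]), 'ft_force': array([-0.12836522, -0.56892697,  0.22563433]), 'moment': array([-0.01238057,  0.00901507, -0.02797554]), 'opening': 0.9973319068437888}
```

```bash
python3 -c "
import cv2,numpy as np
a=cv2.imread('pics/scene0.png');b=cv2.imread('pics/top0.png');cv2.imwrite('pics/both0.png',np.vstack([a,b])[:, :]) " ; ls pics
```

```text
both0.png
scene0.png
top0.png
```

View pics/top0.png

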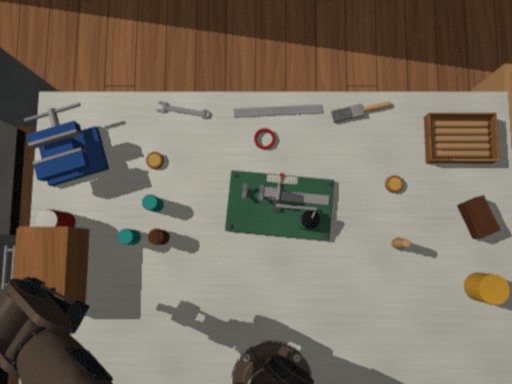

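View pics/scene0.png

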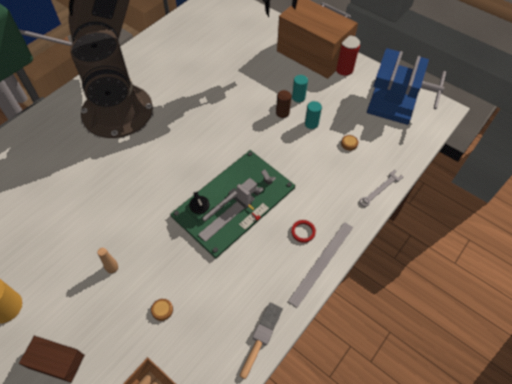

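Top view: the jig is at px (227–335, 170–240), with its knob at (311, 219) and its scale at (282, 178). The dark head is at (158, 237), beside turquoise decoys at (128, 237) and (152, 203). In the scene view the knob is at (198, 203), the scale near (255, 215) and the head at (283, 103).

```bash
cat >> h.py <<'E'
def jig(im,W):
    hsv=cv2.cvtColor(im,cv2.COLOR_RGB2HSV)
    m=(hsv[...,0]>50)&(hsv[...,0]<85)&(hsv[...,1]>90)&(W[...,2]>10)&(W[...,2]<32)&(abs(W[...,1])<300)&(W[...,0]>350)
    p=W[m][:,:2].astype(np.float32); (c,(w,h),a)=cv2.minAreaRect(p)
    a=np.radians(a) if h>w else np.radians(a-90)
    a=(a+np.pi/2)%np.pi-np.pi/2
    return np.array(c),a,(w,h)
E
python3 - <<'E'
from h import *
for n in("scene","top"):
    z=np.load(n+"0.npz"); im,d,W=z["im"],z["d"],z["W"]
    c,a,s=jig(im,W); print(n,"jig",c,a,s)
    R=np.array([[np.cos(a),-np.sin(a)],[np.sin(a),np.cos(a)]])
    J=(W[...,:2]-c)@R
    hsv=cv2.cvtColor(im,cv2.COLOR_RGB2HSV)
    m=(abs(J[...,0]+40)<40)&(abs(J[...,1]+100)<45)&(W[...,2]>80)&(W[...,2]<100)
    q=J[m]; r=cv2.minAreaRect(q.astype(np.float32)); print("bar",len(q),r)
    st=(abs(J[...,0]-30)<25)&(J[...,1]<75)&(J[...,1]>-80)&(W[...,2]>80); print("stop y",len(J[st]),np.percentile(J[st],[1,99],axis=0) if st.any() else 0)
    near=(J[...,0]>20)&(J[...,0]<130)&(abs(J[...,1])<100)&(W[...,2]<60)
    for k,mm in(("red",((hsv[...,0]<8)|(hsv[...,0]>172))&(hsv[...,1]>120)),("yel",(hsv[...,0]>18)&(hsv[...,0]<35)&(hsv[...,1]>120))):
        mm=mm&near; print(k,mm.sum(),W[mm].mean(0),J[mm].mean(0), np.argwhere(mm).mean(0))
    hd=(W[...,2]>80)&(W[...,2]<100)&(abs(W[...,1]-340)<60)&(hsv[...,2]<90)&(W[...,0]>250)&(W[...,0]<450)
    q=W[hd]; print("head",len(q),q.mean(0) if len(q) else 0, cv2.minEnclosingCircle(q[:,:2].astype(np.float32)) if len(q) else 0)
    u,v=(np.argwhere((abs(J[...,0])<110)&(abs(J[...,1])<180)).min(0),np.argwhere((abs(J[...,0])<110)&(abs(J[...,1])<180)).max(0))
    cr=im[u[0]:v[0],u[1]:v[1]]; print("crop",u,v)
    save(f"pics/c_{n}.png",cv2.resize(cr,(800,int(800*cr.shape[0]/cr.shape[1])),interpolation=cv2.INTER_CUBIC))
E
```

```text
scene jig [563.11987305 -26.80386353] -0.09260303795007174 (337.0948486328125, 194.39410400390625)
bar 89 ((-41.748023986816406, -97.80752563476562), (13.930198669433594, 54.16908645629883), 69.39630889892578)
stop y 210 [[ 8.51000666  5.08390241]
 [50.6687145  54.00626038]]
red 21 [656.41341332 -32.63411489  27.36408013] [93.43294262  2.82165205] [216.9047619  256.80952381]
yel 14 [621.33025234 -19.31483027  31.32971397] [57.26845473 12.83970287] [206.64285714 250.42857143]
head 39 [443.73169407 355.29643467  89.02103706] ((449.293212890625, 356.30609130859375), 22.316865921020508)
crop [150 166] [265 298]
top jig [557.3581543  -26.36489868] -0.08960059013711641 (332.8827209472656, 192.3005828857422)
bar 80 ((-38.16963577270508, -99.43740844726562), (13.887458801269531, 50.680660247802734), 68.59861755371094)
stop y 168 [[10.88503135  4.78265846]
 [52.13562205 51.77822807]]
red 10 [653.18456841 -34.34695804  27.29185656] [96.15625208  0.62457953] [175.5 281.9]
yel 2 [626.01167725 -21.54484967  32.90154494] [67.94682132 10.94388227] [183.5 278. ]
head 74 [440.74990068 355.73799787  89.32242272] ((447.29669189453125, 356.64306640625), 24.70679473876953)
crop [168 222] [244 336]
```

View pics/c_top.png

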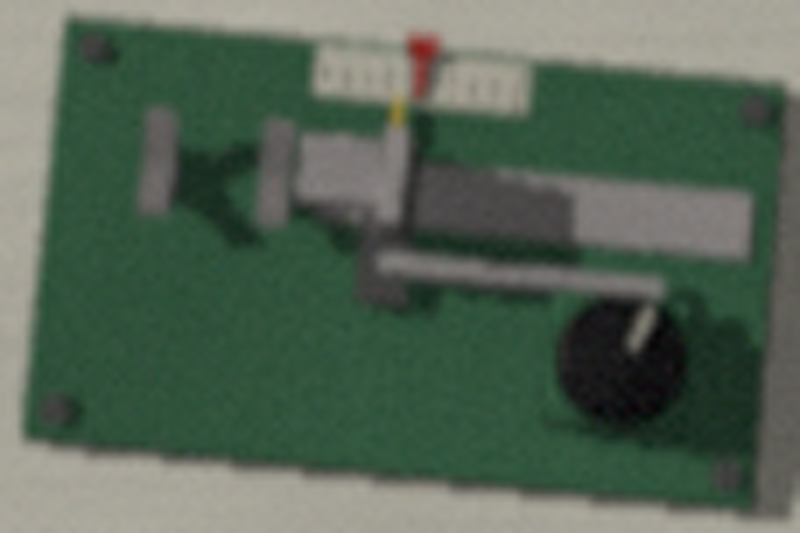

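The two views agree on the knob at about (511, -121), with its bar aligned to the present tool yaw. The pointer is about +10 mm from the mark. I'll check the link rod's height, then go above the knob.

```bash
cat >> h.py <<'E'
def goto(x,y,z,yaw=None):
    s=state(); p=s["eef_pos"]; w=s["tcp_rot"][2]; d=np.array([x,y])-p[:2]
    c,n=np.cos(w),np.sin(w)
    tw=0 if yaw is None else -np.degrees((yaw-w+np.pi)%(2*np.pi)-np.pi)
    print("move m: dx %.4f dy %.4f dz %.4f twist %.1f | t %.1f pos %s yaw %.4f f %s"%((c*d[0]+n*d[1])/1e3,(n*d[0]-c*d[1])/1e3,(p[2]-z)/1e3,tw,s["t"],np.round(p,1),w,np.round(s["ft_force"],1)))
E
python3 - <<'E'
from h import *
z=np.load("top0.npz"); W=z["W"]; c,a=np.array([560.2,-26.6]),-.091
R=np.array([[np.cos(a),-np.sin(a)],[np.sin(a),np.cos(a)]]); J=(W[...,:2]-c)@R
for y in(-80,-60,-40,-20,0):
    m=(abs(J[...,1]-y)<6)&(J[...,0]>-40)&(J[...,0]<25); o=np.argsort(J[m][:,0]); print(y,[(int(J[m][i,0]),int(W[m][i,2])) for i in o[::3]])
goto(511.5,-121.5,160)
E
```

```text
-80 [(-37, 64), (-34, 62), (-33, 63), (-30, 62), (-27, 62), (-25, 68), (-24, 66), (-20, 54), (-17, 52), (-14, 47), (-13, 48), (-10, 48), (-6, 37), (-4, 41), (-3, 38), (0, 43), (4, 21), (7, 22), (11, 18), (14, 20), (15, 15), (17, 23), (20, 24), (23, 25), (24, 25)]
-60 [(-39, 21), (-36, 18), (-33, 18), (-32, 18), (-29, 18), (-26, 19), (-23, 18), (-20, 20), (-19, 19), (-16, 23), (-13, 18), (-11, 36), (-10, 20), (-8, 32), (-5, 39), (-2, 42), (2, 25), (5, 21), (9, 21), (12, 18), (15, 24), (16, 17), (19, 21), (22, 20)]
-40 [(-38, 22), (-37, 13), (-34, 17), (-31, 16), (-28, 17), (-25, 19), (-22, 24), (-18, 17), (-15, 18), (-14, 14), (-12, 18), (-11, 45), (-7, 45), (-7, 35), (-4, 43), (-1, 43), (4, 22), (7, 13), (10, 19), (13, 22), (16, 22), (19, 27), (21, 20), (24, 22)]
-20 [(-39, 17), (-36, 18), (-33, 17), (-30, 15), (-30, 22), (-26, 21), (-23, 16), (-20, 23), (-17, 16), (-14, 22), (-10, 17), (-9, 43), (-7, 21), (-6, 44), (-2, 35), (0, 34), (2, 17), (5, 16), (8, 23), (11, 21), (14, 21), (17, 27), (21, 23), (21, 19)]
0 [(-39, 16), (-38, 19), (-35, 16), (-32, 27), (-29, 18), (-28, 17), (-25, 18), (-23, 23), (-20, 33), (-17, 33), (-14, 33), (-11, 33), (-8, 38), (-7, 42), (-4, 39), (-1, 45), (1, 34), (4, 17), (5, 35), (8, 32), (11, 32), (15, 32), (16, 25), (19, 26), (22, 27)]
move m: dx -0.5128 dy -0.5087 dz 0.0541 twist 0.0 | t 0.1 pos [275.  561.  214.1] yaw 2.6858 f [-0.1 -0.6  0.2]
```

Call:
carry_out(moves=[{"dx":-0.0342,"dy":-0.0339},{"dx":-0.068,"dy":-0.068},{"dx":-0.103,"dy":-0.102},{"dx":-0.137,"dy":-0.136},{"dx":-0.171,"dy":-0.17}], grip=0.04)

```text
schema error: expected keys dx, dy, dz, twist
```

Call:
carry_out(moves=[{"dx":-0.0342,"dy":-0.0339},{"dx":-0.068,"dy":-0.068},{"dx":-0.103,"dy":-0.102},{"dx":-0.137,"dy":-0.136},{"dx":-0.171,"dy":-0.17}])

```text
schema error: expected keys dx, dy, dz, twist
```

Call:
carry_out(moves=[{"dx":-0.0342,"dy":-0.0339},{"dx":-0.068,"dy":-0.068},{"dx":-0.103,"dy":-0.102},{"dx":-0.137,"dy":-0.136,"dz":0.03},{"dx":-0.171,"dy":-0.169,"dz":0.054}])

```text
schema error: expected keys dx, dy, dz, twist
```

Run:
```python
from h import *
im,d,W=cloud("top"); c,a=np.array([560.2,-26.6]),-.091
im2,d2,W2=cloud("scene")
A=im[160:250,210:350]; B=im2[140:260,160:300]
save("pics/k1.png",np.vstack([cv2.resize(A,(560,360),interpolation=cv2.INTER_CUBIC)[:300],cv2.resize(B,(560,480),interpolation=cv2.INTER_CUBIC)[:300]]))
goto(511.5,-121.5,68,2.684)
```

```text
move m: dx -0.5128 dy -0.5088 dz 0.1463 twist 0.1 | t 0.2 pos [275.  561.1 214.3] yaw 2.6858 f [-0.7 -0.7  0.5]
```

View pics/k1.png

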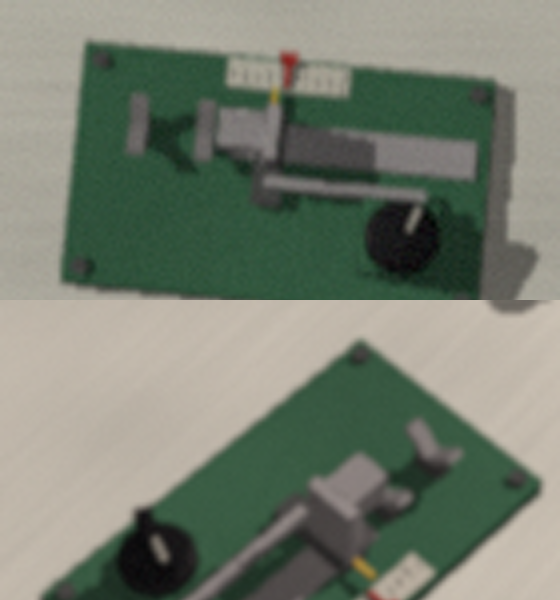

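The knob, pointer and mark are as before. Each row needs all four keys, so I'm resending.

Call:
carry_out(moves=[{"dx":-0.034,"dy":-0.034,"dz":0,"twist":0},{"dx":-0.068,"dy":-0.068,"dz":0,"twist":0},{"dx":-0.103,"dy":-0.102,"dz":0,"twist":0},{"dx":-0.137,"dy":-0.136,"dz":0,"twist":0},{"dx":-0.171,"dy":-0.17,"dz":0,"twist":0}], grip=0.04)

```text
t: 0.7
eef_pos: [354.0, 331.5, 214.7]
tcp_rot: [3.141, 0.0, 2.686]
ft_force: [0.9, 0.0, 0.8]
opening: 0.637
```

Call:
carry_out(moves=[{"dx":-0.034,"dy":-0.034,"dz":0,"twist":0},{"dx":-0.068,"dy":-0.068,"dz":0,"twist":0},{"dx":-0.103,"dy":-0.102,"dz":0,"twist":0},{"dx":-0.137,"dy":-0.136,"dz":0,"twist":0},{"dx":-0.171,"dy":-0.17,"dz":0,"twist":0}])

```text
t: 1.2
eef_pos: [432.8, 103.5, 214.8]
tcp_rot: [3.141, 0.0, 2.686]
ft_force: [1.0, 0.2, 0.9]
opening: 0.422
```

Call:
carry_out(moves=[{"dx":-0.034,"dy":-0.034,"dz":0,"twist":0},{"dx":-0.068,"dy":-0.068,"dz":0,"twist":0},{"dx":-0.103,"dy":-0.102,"dz":0,"twist":0},{"dx":-0.137,"dy":-0.136,"dz":0.03,"twist":0},{"dx":-0.171,"dy":-0.169,"dz":0.054,"twist":0}])

```text
t: 1.7
eef_pos: [509.1, -115.4, 164.6]
tcp_rot: [3.141, 0.001, 2.685]
ft_force: [0.7, 0.6, -0.7]
opening: 0.421
```

Run:
```python
from h import *
goto(511.5,-121.5,68,2.684)
im,d,W=cloud("top"); im2,d2,W2=cloud("scene")
A=im[150:250,200:360]; B=im2[130:250,150:310]
save("pics/k2.png",np.vstack([cv2.resize(A,None,fx=3,fy=3,interpolation=cv2.INTER_CUBIC)[:240],cv2.resize(B,None,fx=3,fy=3,interpolation=cv2.INTER_CUBIC)]))
```

```text
move m: dx -0.0048 dy -0.0044 dz 0.0966 twist 0.1 | t 1.7 pos [ 509.1 -115.4  164.6] yaw 2.6854 f [ 0.7  0.6 -0.7]
```

View pics/k2.png

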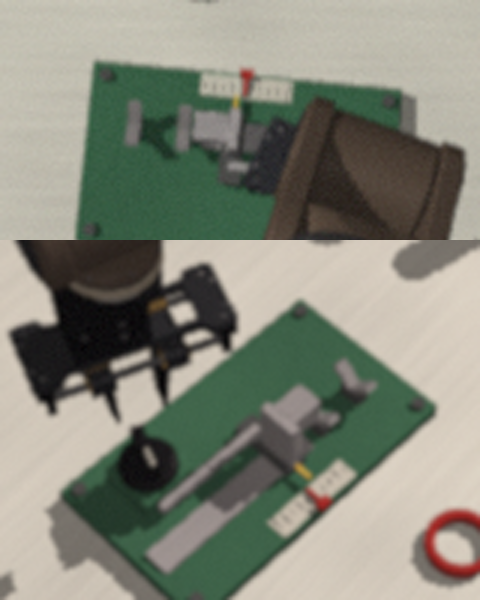

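The hand is above the knob with the fingers astride it, and the pointer and mark stay visible in both views (top crop around (237, 95), scene crop around (310, 485)). Next I descend.

```bash
python3 -c "
from h import *
goto(511.5,-121.5,68,2.684)"
```

```text
move m: dx -0.0040 dy -0.0027 dz 0.0943 twist -0.1 | t 1.8 pos [ 509.1 -117.3  162.3] yaw 2.6819 f [0.7 1.9 0.8]
```

Call:
carry_out(moves=[{"dx":-0.004,"dy":-0.003,"dz":0.03,"twist":0},{"dx":-0.004,"dy":-0.003,"dz":0.06,"twist":0},{"dx":-0.004,"dy":-0.003,"dz":0.085,"twist":0},{"dx":-0.004,"dy":-0.003,"dz":0.094,"twist":0},{"dx":-0.004,"dy":-0.003,"dz":0.094,"twist":0}])

```text
t: 2.3
eef_pos: [510.7, -117.5, 70.6]
tcp_rot: [-3.142, -0.002, 2.686]
ft_force: [-0.7, 1.0, 0.1]
opening: 0.419
```

```bash
python3 -c "
from h import *
goto(511.5,-121.5,68,2.684)"
```

```text
move m: dx -0.0025 dy -0.0033 dz 0.0026 twist 0.1 | t 2.3 pos [ 510.7 -117.5   70.6] yaw 2.6861 f [-0.7  1.   0.1]
```

Call:
carry_out(moves=[{"dx":-0.002,"dy":-0.003,"dz":0.002,"twist":0},{"dx":-0.002,"dy":-0.003,"dz":0.002,"twist":0},{"dx":-0.002,"dy":-0.003,"dz":0.002,"twist":0}])

```text
t: 2.6
eef_pos: [511.9, -121.7, 70.0]
tcp_rot: [3.141, 0.002, 2.686]
ft_force: [0.4, -0.5, 0.9]
opening: 0.418
```

Call:
carry_out(moves=[{"dx":0,"dy":0,"dz":0,"twist":0},{"dx":0,"dy":0,"dz":0,"twist":0},{"dx":0,"dy":0,"dz":0,"twist":0},{"dx":0,"dy":0,"dz":0,"twist":0},{"dx":0,"dy":0,"dz":0,"twist":0}], grip=0.0)

```text
t: 3.1
eef_pos: [511.5, -121.7, 69.2]
tcp_rot: [-3.141, 0.0, 2.686]
ft_force: [-0.9, -2.3, 2.8]
opening: 0.144
```

```bash
python3 -c "
from h import *
goto(511.5,-121.5,68,2.684);s=state();print(s['opening'],s['moment'])"
```

```text
move m: dx 0.0001 dy 0.0002 dz 0.0012 twist 0.1 | t 3.1 pos [ 511.5 -121.7   69.2] yaw 2.6860 f [-0.9 -2.3  2.8]
0.14354588478332808 [-0.43321957  0.26521729  0.00397382]
```

Gripped: opening is 13.7 mm with small forces. I'll write the pointer measure and turn clockwise.

```bash
cat >> h.py <<'E'
JC,JA=np.array([560.2,-26.6]),-.091
def ptr(k=4):
    out=[]
    for n in("top","scene"):
        c=camera_info(n); K,R,t=(np.array(c[q]) for q in("mtx","R","t")); o=-R.T@t
        im=np.mean([read_camera(n)[0].astype(float) for _ in range(k)],0)
        v,u=np.indices(im.shape[:2]); D=np.stack([(u-K[0,2])/K[0,0],(v-K[1,2])/K[1,1],np.ones(u.shape)],-1)@R
        P=o+D*((30-o[2])/D[...,2])[...,None]
        Rj=np.array([[np.cos(JA),-np.sin(JA)],[np.sin(JA),np.cos(JA)]]); J=(P[...,:2]-JC)@Rj
        r,g,b=im[...,0],im[...,1],im[...,2]
        wr=np.clip(r-np.maximum(g,b)-40,0,None)*((J[...,0]>60)&(J[...,0]<115)&(abs(J[...,1])<30))
        wy=np.clip(np.minimum(r,g)-b-40,0,None)*((J[...,0]>40)&(J[...,0]<90)&(abs(J[...,1])<40))
        f=lambda w:(w[...,None]*J).sum((0,1))/w.sum()
        a,b2=f(wy),f(wr); out.append(a[1]-b2[1])
        print(n,"yel",a.round(1),int(wy.sum()),"red",b2.round(1),int(wr.sum()),"diff %.2f"%out[-1])
    s=state(); print("mean %.2f"%np.mean(out),"yaw %.4f"%s["tcp_rot"][2],"mz",s["moment"].round(3),"t",s["t"])
E
python3 -c "
from h import *
ptr()"
```

```text
top yel [65.8 10.1] 140 red [92.5  1.5] 714 diff 8.66
scene yel [60.8 13.8] 350 red [96.5  2.1] 1106 diff 11.75
mean 10.20 yaw 2.6859 mz [-0.738  0.456  0.026] t 3.5
```

Call:
carry_out(moves=[{"dx":0,"dy":0,"dz":0,"twist":6},{"dx":0,"dy":0,"dz":0,"twist":12},{"dx":0,"dy":0,"dz":0,"twist":18},{"dx":0,"dy":0,"dz":0,"twist":24},{"dx":0,"dy":0,"dz":0,"twist":30}])

```text
t: 4.0
eef_pos: [511.0, -122.1, 69.2]
tcp_rot: [-3.14, 0.0, 2.159]
ft_force: [-6.5, -10.6, 5.4]
opening: 0.146
```

Call:
carry_out(moves=[{"dx":0,"dy":0,"dz":0,"twist":6},{"dx":0,"dy":0,"dz":0,"twist":12},{"dx":0,"dy":0,"dz":0,"twist":18},{"dx":0,"dy":0,"dz":0,"twist":25},{"dx":0,"dy":0,"dz":0,"twist":25}])

```text
t: 4.5
eef_pos: [510.3, -122.4, 69.2]
tcp_rot: [-3.139, 0.0, 1.722]
ft_force: [-10.0, -12.2, 7.2]
opening: 0.145
```

```bash
python3 -c "
from h import *
ptr()"
```

```text
top yel [65.9 -0.8] 135 red [92.5  1.5] 717 diff -2.27
scene yel [60.5  2.7] 380 red [96.6  2.1] 1101 diff 0.58
mean -0.84 yaw 1.7265 mz [-2.576  1.959  0.035] t 4.9
```

The stop moved 11.0 mm. With the height difference between pointer and mark allowed for, the pointer is at about -1.8. I'll continue clockwise by about 19° with a 1 mm centring correction.

Call:
carry_out(moves=[{"dx":-0.001,"dy":-0.001,"dz":0,"twist":6},{"dx":-0.001,"dy":-0.001,"dz":0,"twist":12},{"dx":-0.001,"dy":-0.001,"dz":0,"twist":19},{"dx":-0.001,"dy":-0.001,"dz":0,"twist":19},{"dx":-0.001,"dy":-0.001,"dz":0,"twist":19}])

```text
t: 5.4
eef_pos: [509.7, -122.6, 69.2]
tcp_rot: [-3.14, -0.0, 1.394]
ft_force: [-6.9, -4.9, 7.7]
opening: 0.147
```

Run:
```python
from h import *
ptr()
im,d,W=cloud("top"); im2,d2,W2=cloud("scene")
c=lambda i:cv2.resize(i,None,fx=8,fy=8,interpolation=cv2.INTER_CUBIC)
save("pics/k3.png",np.vstack([c(im[165:200,240:320]),c(im2[190:230,220:300])]))
for n,i,w in(("top",im,W),("scene",im2,W2)):
    r,g,b=[i[...,k].astype(int) for k in range(3)]
    ok=(abs(w[...,1]+25)<60)&(w[...,0]>590)&(w[...,0]<680)
    for q,m in(("yel",(np.minimum(r,g)-b>50)&ok),("red",(r-np.maximum(g,b)>60)&ok)): print(n,q,m.sum(),np.median(w[m],0).round(1))
```

```text
top yel [65.7 -5.9] 144 red [92.6  1.5] 711 diff -7.40
scene yel [60.7 -2.3] 355 red [96.6  2.1] 1087 diff -4.44
mean -5.92 yaw 1.3945 mz [-0.979  1.37   0.041] t 5.8
top yel 4 [625.2 -37.7  33. ]
top red 15 [651.9 -31.6  27.1]
scene yel 13 [619.2 -35.9  32.7]
scene red 21 [656.  -31.5  27.6]
```

View pics/k3.png

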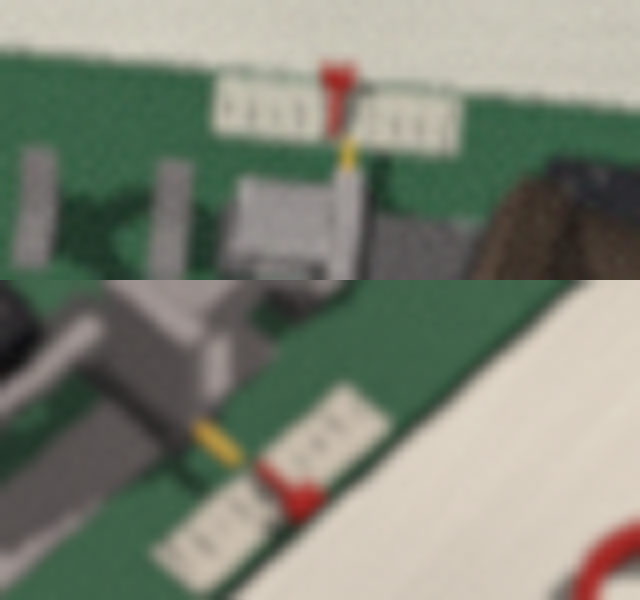

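Top crop: pointer at (348, 150), and the red stem extended to that height is at 333. That puts the pointer 6–7 mm past the mark on the side away from the cradle, which meets step 1. Now I turn back anticlockwise: 0.3 rad of slack plus about 0.46 rad, stopping slightly short first.

Call:
carry_out(moves=[{"dx":0,"dy":0,"dz":0,"twist":-7},{"dx":0,"dy":0,"dz":0,"twist":-14},{"dx":0,"dy":0,"dz":0,"twist":-21},{"dx":0,"dy":0,"dz":0,"twist":-28},{"dx":0,"dy":0,"dz":0,"twist":-34}])

```text
t: 6.4
eef_pos: [510.6, -122.6, 69.2]
tcp_rot: [3.142, -0.0, 1.992]
ft_force: [-0.8, -1.2, 3.8]
opening: 0.146
```

Call:
carry_out(moves=[{"dx":0,"dy":0,"dz":0,"twist":-3},{"dx":0,"dy":0,"dz":0,"twist":-6},{"dx":0,"dy":0,"dz":0,"twist":-6}])

```text
t: 6.7
eef_pos: [510.8, -122.5, 69.2]
tcp_rot: [3.141, -0.0, 2.093]
ft_force: [-1.3, -0.3, 3.4]
opening: 0.147
```

```bash
sed -i 's/(J\[...,0\]>60)&(J\[...,0\]<115)/(J[...,0]>XR[0])\&(J[...,0]<XR[1])/; s/^JC,JA/XR=[60,115]\nJC,JA/' h.py
python3 - <<'E'
import h
h.ptr()
h.XR[:]=[60,90]; h.ptr(1)
E
```

```text
top yel [66.3  0.3] 158 red [92.4  1.4] 717 diff -1.09
scene yel [61.8  3.9] 364 red [96.6  2.1] 1106 diff 1.80
mean 0.36 yaw 2.0920 mz [ 0.153  0.183 -0.011] t 7.1
top yel [66.2  0.3] 161 red [82.9  1.5] 197 diff -1.15
scene yel [61.7  3.9] 362 red [84.9  1.6] 150 diff 2.27
mean 0.56 yaw 2.0920 mz [0.122 0.152 0.03 ] t 7.2
```

The pointer is at about -0.6 mm with the slack taken up (turned 0.70 rad, stop moved 6.2 mm). I'll turn 2.5° more, then release and lift off.

Call:
carry_out(moves=[{"dx":0,"dy":0,"dz":0,"twist":-1.3},{"dx":0,"dy":0,"dz":0,"twist":-2.5},{"dx":0,"dy":0,"dz":0,"twist":-2.5},{"dx":0,"dy":0,"dz":0,"twist":-2.5}])

```text
t: 7.6
eef_pos: [510.8, -122.5, 69.2]
tcp_rot: [3.141, 0.0, 2.136]
ft_force: [0.7, 2.3, 5.2]
opening: 0.145
```

Call:
carry_out(moves=[{"dx":0,"dy":0,"dz":0,"twist":0},{"dx":0,"dy":0,"dz":0,"twist":0},{"dx":0,"dy":0,"dz":0,"twist":0},{"dx":0,"dy":0,"dz":0,"twist":0},{"dx":0,"dy":0,"dz":0,"twist":0}], grip=0.045)

```text
t: 8.1
eef_pos: [510.6, -122.6, 69.0]
tcp_rot: [-3.142, -0.0, 2.136]
ft_force: [0.1, -0.4, 0.3]
opening: 0.463
```

Call:
carry_out(moves=[{"dx":0,"dy":0,"dz":-0.03,"twist":0},{"dx":0,"dy":0,"dz":-0.07,"twist":0},{"dx":0,"dy":0,"dz":-0.11,"twist":0},{"dx":0,"dy":0,"dz":-0.145,"twist":0},{"dx":0,"dy":0,"dz":-0.145,"twist":0}])

```text
t: 8.6
eef_pos: [512.2, -123.1, 218.4]
tcp_rot: [3.137, 0.006, 2.136]
ft_force: [0.7, -0.5, -0.8]
opening: 0.471
```

Run:
```python
import h
h.ptr()
z=h.np.load("top0.npz"); 
h.goto(447,357,215,1.48)
```

```text
top yel [66.1  1.1] 138 red [92.5  1.5] 620 diff -0.40
scene yel [60.8  4.4] 355 red [96.6  2.1] 1058 diff 2.32
mean 0.96 yaw 2.1360 mz [-0.052  0.015 -0.021] t 9.0
move m: dx 0.4390 dy 0.2033 dz -0.0019 twist 37.6 | t 9.0 pos [ 510.4 -122.6  213.1] yaw 2.1360 f [-0.1 -0.1 -0. ]
```

Pointer at about -0.1 mm after release. Now to the head.

Call:
carry_out(moves=[{"dx":0.044,"dy":0.0203,"dz":0,"twist":7.6},{"dx":0.088,"dy":0.0406,"dz":0,"twist":15},{"dx":0.132,"dy":0.061,"dz":0,"twist":22.5},{"dx":0.176,"dy":0.0813,"dz":0,"twist":30},{"dx":0.2195,"dy":0.1017,"dz":0,"twist":37.6}], grip=0.095)

```text
t: 9.5
eef_pos: [479.4, 112.9, 213.7]
tcp_rot: [-3.141, 0.0, 1.488]
ft_force: [1.1, -0.3, 0.0]
opening: 0.839
```

Run:
```python
import h
h.goto(447,357,215,1.48)
```

```text
move m: dx 0.2406 dy -0.0524 dz -0.0013 twist 0.5 | t 9.5 pos [479.4 112.9 213.7] yaw 1.4883 f [ 1.1 -0.3  0. ]
```

Call:
carry_out(moves=[{"dx":0.048,"dy":-0.0105,"dz":0,"twist":0},{"dx":0.096,"dy":-0.021,"dz":0,"twist":0},{"dx":0.144,"dy":-0.0315,"dz":0,"twist":0},{"dx":0.192,"dy":-0.042,"dz":0,"twist":0},{"dx":0.2395,"dy":-0.0525,"dz":0,"twist":0}])

```text
t: 10.0
eef_pos: [445.4, 355.9, 213.6]
tcp_rot: [-3.141, 0.0, 1.494]
ft_force: [0.9, -0.5, 0.4]
opening: 0.999
```

Run:
```python
from h import *
goto(447,357,38,1.48)
im,d,W=cloud("scene"); z=np.load("top0.npz")
for n,i,w in(("scene",im,W),("top",z["im"],z["W"])):
    m=(w[...,2]>15)&(w[...,2]<96)&(abs(w[...,0]-445)<45)&(abs(w[...,1]-357)<45)&(i.max(-1)<110)
    p=w[m]; A=np.c_[2*p[:,:2],np.ones(len(p))]
    t=p[p[:,2]>85]; print(n,len(p),len(t),t.mean(0),np.percentile(t,[3,97],axis=0).round())
goto(447,357,38,1.48)
save("pics/h1.png",cv2.resize(im[60:160,230:370],None,fx=4,fy=4,interpolation=cv2.INTER_CUBIC))
```

```text
move m: dx 0.0012 dy 0.0015 dz 0.1756 twist 0.8 | t 10.0 pos [445.4 355.9 213.6] yaw 1.4938 f [ 0.9 -0.5  0.4]
scene 336 122 [457.81758525 356.72065246  89.20334749] [[436. 336.  86.]
 [478. 379.  93.]]
top 267 179 [453.7946788  355.57148845  89.29773755] [[435. 334.  85.]
 [475. 376.  94.]]
move m: dx -0.0042 dy 0.0030 dz 0.1755 twist 0.9 | t 10.1 pos [444.4 361.4 213.5] yaw 1.4962 f [-4.6  1.5 -1.2]
```

View pics/h1.png

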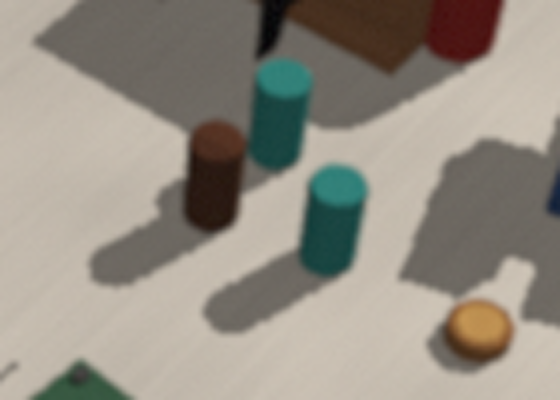

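The dark head is at crop (215, 180), with its centre near (456, 356), clear of both turquoise decoys.

Call:
carry_out(moves=[{"dx":0,"dy":0.01,"dz":0,"twist":0.8},{"dx":0,"dy":0.01,"dz":0.0,"twist":0.8},{"dx":0,"dy":0.01,"dz":0.0,"twist":0.8}])

```text
t: 10.35
eef_pos: [456.5, 352.0, 213.7]
tcp_rot: [-3.141, 0.001, 1.478]
ft_force: [-0.8, -0.5, -0.1]
opening: 1.001
```

```bash
python3 -c "
from h import *
goto(456,356.2,38,1.48)"
```

```text
move m: dx 0.0041 dy -0.0009 dz 0.1757 twist -0.1 | t 10.3 pos [456.5 352.  213.7] yaw 1.4782 f [-0.8 -0.5 -0.1]
```

Call:
carry_out(moves=[{"dx":0.004,"dy":-0.001,"dz":0.04,"twist":0},{"dx":0.004,"dy":-0.001,"dz":0.08,"twist":0},{"dx":0.004,"dy":-0.001,"dz":0.12,"twist":0},{"dx":0.004,"dy":-0.001,"dz":0.155,"twist":0},{"dx":0.004,"dy":-0.001,"dz":0.176,"twist":0}])

```text
t: 10.85
eef_pos: [455.1, 355.4, 35.9]
tcp_rot: [-3.139, 0.002, 1.478]
ft_force: [0.5, 0.2, 0.0]
opening: 0.997
```

Call:
carry_out(moves=[{"dx":0,"dy":0,"dz":0,"twist":0},{"dx":0,"dy":0,"dz":0,"twist":0},{"dx":0,"dy":0,"dz":0,"twist":0},{"dx":0,"dy":0,"dz":0,"twist":0},{"dx":0,"dy":0,"dz":0,"twist":0}], grip=0.04)

```text
t: 11.35
eef_pos: [455.8, 357.4, 39.2]
tcp_rot: [3.14, -0.001, 1.48]
ft_force: [0.1, 0.3, 0.2]
opening: 0.637
```

Call:
carry_out(moves=[{"dx":0,"dy":0,"dz":0,"twist":0},{"dx":0,"dy":0,"dz":0,"twist":0},{"dx":0,"dy":0,"dz":0,"twist":0}])

```text
t: 11.65
eef_pos: [455.4, 357.3, 38.6]
tcp_rot: [3.141, -0.0, 1.48]
ft_force: [-2.4, -0.2, 7.0]
opening: 0.522
```

```bash
python3 -c "
from h import *
goto(456,356.2,38,1.48)"
```

```text
move m: dx -0.0011 dy 0.0007 dz 0.0006 twist -0.0 | t 11.7 pos [455.4 357.3  38.6] yaw 1.4799 f [-2.4 -0.2  7. ]
```

Gripped at 49.6 mm. I'll lift while checking the saddle positions in the jig frame.

Call:
carry_out(moves=[{"dx":0,"dy":0,"dz":-0.02,"twist":0},{"dx":0,"dy":0,"dz":-0.05,"twist":0},{"dx":0,"dy":0,"dz":-0.08,"twist":0},{"dx":0,"dy":0,"dz":-0.08,"twist":0}])

```text
t: 12.05
eef_pos: [456.7, 358.1, 121.4]
tcp_rot: [3.137, -0.003, 1.48]
ft_force: [0.1, 0.1, -2.2]
opening: 0.521
```

```bash
cat >> h.py <<'E'
def jw(x,y):
    c,s=np.cos(JA),np.sin(JA); return JC+np.array([c*x-s*y,s*x+c*y])
E
python3 - <<'E'
from h import *
for n in("scene","top"):
    z=np.load(n+"0.npz"); W=z["W"]; Rj=np.array([[np.cos(JA),-np.sin(JA)],[np.sin(JA),np.cos(JA)]]); J=(W[...,:2]-JC)@Rj
    m=(W[...,2]>45)&(W[...,2]<68)&(abs(J[...,0]-30)<40)&(J[...,1]>95)&(J[...,1]<140)
    print(n,m.sum(),J[m].mean(0).round(1),np.percentile(J[m],[5,95],axis=0).round(1))
p=jw(30,170); goto(p[0],p[1],90,1.48)
E
```

```text
scene 57 [ 30.1 118.4] [[ 10.9 112.2]
 [ 53.8 124.6]]
top 39 [ 32.  117.3] [[  8.4 112. ]
 [ 52.6 122.3]]
move m: dx -0.2037 dy 0.1680 dz 0.0314 twist -0.0 | t 12.1 pos [456.7 358.1 121.4] yaw 1.4798 f [ 0.1  0.1 -2.2]
```

Saddle position agrees to about 1 mm. Moving to the outer (+y) side of the cradle.

Call:
carry_out(moves=[{"dx":-0.037,"dy":0.0305,"dz":0,"twist":0},{"dx":-0.074,"dy":0.061,"dz":0,"twist":0},{"dx":-0.111,"dy":0.0915,"dz":0,"twist":0},{"dx":-0.148,"dy":0.122,"dz":0,"twist":0},{"dx":-0.183,"dy":0.151,"dz":0.01,"twist":0}])

```text
t: 12.55
eef_pos: [590.3, 159.4, 107.8]
tcp_rot: [3.141, -0.0, 1.48]
ft_force: [0.2, 0.3, -2.2]
opening: 0.523
```

Call:
carry_out(moves=[{"dx":-0.01,"dy":0.01,"dz":0.005,"twist":0},{"dx":-0.021,"dy":0.0175,"dz":0.02,"twist":0},{"dx":-0.021,"dy":0.0175,"dz":0.02,"twist":0},{"dx":-0.021,"dy":0.0175,"dz":0.02,"twist":0}])

```text
t: 12.95
eef_pos: [603.7, 139.6, 87.3]
tcp_rot: [-3.14, 0.0, 1.48]
ft_force: [-0.1, 0.6, -1.5]
opening: 0.524
```

Run:
```python
from h import *
p=jw(30.5,152); goto(p[0],p[1],84,1.4798)
```

```text
move m: dx -0.0174 dy 0.0022 dz 0.0033 twist 0.0 | t 12.9 pos [603.7 139.6  87.3] yaw 1.4803 f [-0.1  0.6 -1.5]
```

Call:
carry_out(moves=[{"dx":-0.012,"dy":0.002,"dz":0.003,"twist":0},{"dx":-0.0175,"dy":0.002,"dz":0.0035,"twist":0},{"dx":-0.022,"dy":0.002,"dz":0.0035,"twist":0},{"dx":-0.026,"dy":0.002,"dz":0.0035,"twist":0},{"dx":-0.03,"dy":0.002,"dz":0.004,"twist":0}])

```text
t: 13.45
eef_pos: [604.4, 110.1, 85.3]
tcp_rot: [3.14, -0.003, 1.479]
ft_force: [-1.1, 12.0, 6.6]
opening: 0.523
```

Call:
carry_out(moves=[{"dx":-0.005,"dy":0,"dz":0.001,"twist":0},{"dx":-0.01,"dy":0,"dz":0.0025,"twist":0},{"dx":-0.01,"dy":0,"dz":0.0025,"twist":0}])

```text
t: 13.75
eef_pos: [603.6, 99.4, 82.6]
tcp_rot: [3.139, -0.002, 1.479]
ft_force: [0.7, 6.2, 0.2]
opening: 0.518
```

Run:
```python
from h import *
p=jw(30.5,85); goto(p[0],p[1],58,1.4798); print(state()["moment"],state()["opening"])
im2,d2,W2=cloud("scene"); im,d,W=cloud("top")
c=lambda i:cv2.resize(i,None,fx=5,fy=5,interpolation=cv2.INTER_CUBIC)
save("pics/t1.png",np.hstack([c(im2[130:240,210:310])]))
```

```text
move m: dx -0.0444 dy -0.0013 dz 0.0246 twist -0.0 | t 13.8 pos [603.6  99.4  82.6] yaw 1.4792 f [0.7 6.2 0.2]
[ 1.38820618 -0.18756839  0.01996034] 0.5184007785508035
```

View pics/t1.png

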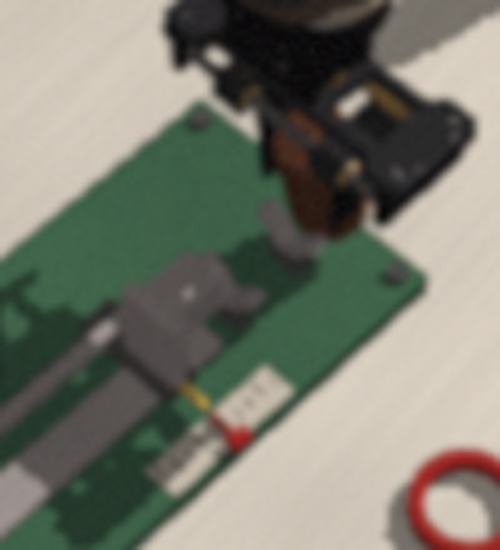

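The head is tilting as intended: crop (315, 185), bottom lagging on the outer saddle at (295, 235). Forces are only 6–12 N, so I'll continue.

Call:
carry_out(moves=[{"dx":-0.0055,"dy":0,"dz":0.0025,"twist":0},{"dx":-0.0115,"dy":0,"dz":0.005,"twist":0},{"dx":-0.0175,"dy":0,"dz":0.0085,"twist":0},{"dx":-0.0235,"dy":0,"dz":0.012,"twist":0},{"dx":-0.0295,"dy":0,"dz":0.0155,"twist":0}])

```text
t: 14.35
eef_pos: [600.3, 69.5, 66.9]
tcp_rot: [3.141, -0.001, 1.48]
ft_force: [-2.6, 2.7, 6.4]
opening: 0.514
```

Run:
```python
from h import *
p=jw(30.5,85); goto(p[0],p[1],56,1.4798); print(state()["moment"],state()["opening"])
im2,d2,W2=cloud("scene"); im,d,W=cloud("top")
c=lambda i:cv2.resize(i,None,fx=5,fy=5,interpolation=cv2.INTER_CUBIC)
save("pics/t2.png",np.hstack([c(im2[130:240,220:300]),c(im[150:260,220:300])]))
```

```text
move m: dx -0.0143 dy -0.0007 dz 0.0109 twist 0.0 | t 14.3 pos [600.3  69.5  66.9] yaw 1.4800 f [-2.6  2.7  6.4]
[0.59679626 0.49731615 0.07256141] 0.5136657821412846
```

View pics/t2.png

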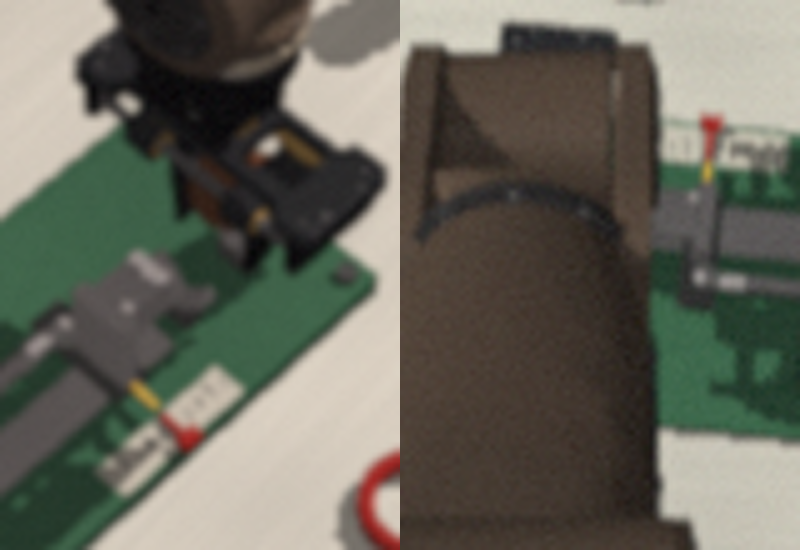

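Tilt continues with low forces; the pointer and mark are still aligned in the top crop at (708, 150). Continuing down into the cradle.

Call:
carry_out(moves=[{"dx":-0.005,"dy":0,"dz":0.003,"twist":0},{"dx":-0.0095,"dy":0,"dz":0.0055,"twist":0},{"dx":-0.0135,"dy":0,"dz":0.008,"twist":0},{"dx":-0.0145,"dy":0,"dz":0.009,"twist":0}])

```text
t: 14.85
eef_pos: [599.0, 54.5, 57.0]
tcp_rot: [-3.141, 0.0, 1.479]
ft_force: [-2.4, -0.1, 4.9]
opening: 0.517
```

Run:
```python
from h import *
p=jw(30.5,85); goto(p[0],p[1],56,1.4798); print(state()["moment"],state()["opening"])
```

```text
move m: dx 0.0008 dy -0.0008 dz 0.0010 twist -0.0 | t 14.8 pos [599.   54.5  57. ] yaw 1.4794 f [-2.4 -0.1  4.9]
[0.19026171 0.51744288 0.09070746] 0.5174038056481861
```

Call:
carry_out(moves=[{"dx":0,"dy":0,"dz":0.0015,"twist":0},{"dx":0,"dy":0,"dz":0.003,"twist":0},{"dx":0,"dy":0,"dz":0.003,"twist":0}])

```text
t: 15.15
eef_pos: [598.7, 54.9, 53.9]
tcp_rot: [-3.141, 0.0, 1.48]
ft_force: [-3.4, 2.6, 4.1]
opening: 0.514
```

Run:
```python
from h import *
p=jw(30.5,85); goto(p[0],p[1],56,1.4798); print(state()["moment"],state()["opening"])
im,d,W=cloud("scene")
save("pics/t3.png",cv2.resize(im[130:220,220:320],None,fx=7,fy=6,interpolation=cv2.INTER_CUBIC))
```

```text
move m: dx 0.0004 dy -0.0005 dz -0.0021 twist -0.0 | t 15.2 pos [598.7  54.9  53.9] yaw 1.4798 f [-3.4  2.6  4.1]
[0.32107165 0.66612428 0.11755898] 0.5135884179032092
```

View pics/t3.png

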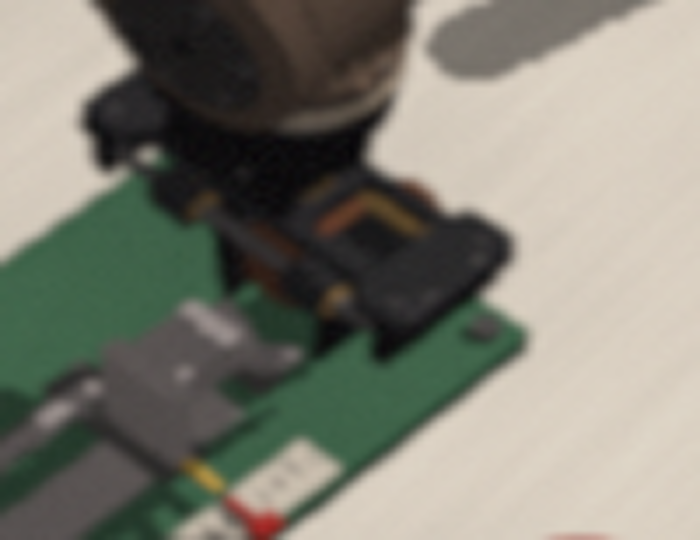

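The head isn't fully down: brown shows at (265, 265) and (415, 190), but the inner saddle at (265, 350) is bare. I'll measure the brown pixels in the jig frame.

```bash
cat >> h.py <<'E'
def brown(n="scene",p=1):
    im,d,W=cloud(n); Rj=np.array([[np.cos(JA),-np.sin(JA)],[np.sin(JA),np.cos(JA)]]); J=np.dstack([(W[...,:2]-JC)@Rj,W[...,2]])
    r,g,b=[im[...,k].astype(int) for k in range(3)]
    m=(r-b>14)&(r-g>9)&(r<130)&(abs(J[...,0]-30)<45)&(J[...,1]>20)&(J[...,1]<190)&(J[...,2]<125)&(J[...,2]>20)
    for q in np.argwhere(m): 
        if p: print(q,J[tuple(q)].round().astype(int),im[tuple(q)])
    return J[m]
E
python3 - <<'E'
from h import *
brown("scene"); print("top"); brown("top")
E
```

```text
[160 277] [ 22 166  80] [106  90  82]
[160 278] [ 24 168  79] [123 102  89]
[161 279] [ 32 164  85] [102  76  64]
[162 280] [ 36 165  83] [96 72 62]
[163 281] [ 39 165  81] [100  81  71]
[164 270] [ 31 124 109] [93 59 41]
[164 271] [ 31 128 104] [91 59 41]
[165 269] [ 35 116 115] [96 61 40]
[165 270] [ 33 122 107] [92 58 41]
[165 271] [ 36 123 108] [75 50 35]
[166 268] [ 35 111 116] [99 61 42]
[166 269] [ 36 115 112] [91 58 39]
[166 270] [ 36 118 109] [71 47 33]
[167 257] [ 12  88 110] [38 26 21]
[167 266] [ 38 100 124] [90 55 41]
[167 267] [ 38 103 122] [95 57 41]
[167 268] [ 41 105 122] [89 55 40]
[167 269] [ 40 110 115] [69 45 35]
[168 256] [ 10  86 105] [51 39 34]
[168 257] [ 14  87 108] [49 34 28]
[168 258] [ 17  88 110] [41 30 24]
[168 265] [ 37  96 121] [67 47 40]
[168 267] [ 41 101 121] [81 53 43]
[168 268] [ 41 105 117] [64 46 41]
[169 257] [ 16  85 107] [53 41 37]
[169 258] [ 17  88 106] [51 35 29]
[169 259] [ 22  87 111] [46 31 26]
[169 266] [ 41  97 120] [63 48 44]
[169 267] [ 43  98 121] [58 46 43]
[170 259] [ 23  86 108] [52 36 29]
[170 260] [ 26  87 110] [48 32 26]
[171 259] [ 22  87 101] [51 39 35]
[171 260] [ 26  87 106] [51 35 29]
[171 261] [ 30  87 108] [49 32 27]
[171 262] [ 33  88 112] [40 28 24]
[172 261] [ 33  84 111] [54 40 36]
[172 262] [ 32  90 103] [46 35 30]
[173 255] [13 80 90] [41 29 23]
[173 256] [19 78 96] [45 31 25]
[174 255] [ 9 85 75] [41 27 24]
[174 256] [19 77 93] [47 28 20]
[174 257] [22 79 94] [47 32 26]
[175 255] [ 8 85 69] [38 23 20]
[175 256] [22 75 93] [46 29 22]
[175 257] [24 76 94] [47 29 21]
[175 258] [26 79 92] [47 32 26]
[175 259] [28 81 94] [40 28 25]
[176 257] [25 76 90] [50 34 26]
[176 258] [28 77 92] [47 28 21]
[176 259] [29 80 89] [42 29 25]
[177 258] [29 76 88] [47 31 23]
[177 259] [32 77 91] [40 27 20]
[178 258] [30 75 85] [46 36 27]
[178 259] [34 75 90] [41 29 23]
top
```

The head sits about 30° from horizontal. It has slid outward, so its middle is over the outer saddle. The fingers can't shift it further in because the inner saddle would block them. I'll lift it, lay it flat on the free counter beyond the jig, regrip at its middle, and then place it.

Call:
carry_out(moves=[{"dx":0.003,"dy":0,"dz":-0.01,"twist":0},{"dx":0.006,"dy":0,"dz":-0.025,"twist":0},{"dx":0.01,"dy":0,"dz":-0.045,"twist":0},{"dx":0.015,"dy":0,"dz":-0.06,"twist":0},{"dx":0.015,"dy":0,"dz":-0.06,"twist":0}])

```text
t: 15.8
eef_pos: [601.8, 70.3, 116.4]
tcp_rot: [3.137, -0.0, 1.48]
ft_force: [0.3, 0.4, -1.9]
opening: 0.516
```

Run:
```python
from h import *
q=brown("scene",0); print(len(q), q[q[:,1].argsort()][::max(1,len(q)//25)].round().tolist())
p=jw(10,215); goto(p[0],p[1],70,1.4798); print(state()["opening"])
```

```text
0 []
move m: dx 0.1151 dy -0.0220 dz 0.0451 twist 0.0 | t 15.8 pos [601.1  70.  115.1] yaw 1.4801 f [ 0.1  0.9 -2.7]
0.5145442838046174
```

Still held (-2 N). Moving out over the counter.

Call:
carry_out(moves=[{"dx":0.025,"dy":-0.005,"dz":0,"twist":0},{"dx":0.055,"dy":-0.011,"dz":0,"twist":0},{"dx":0.085,"dy":-0.017,"dz":0,"twist":0},{"dx":0.105,"dy":-0.022,"dz":0.01,"twist":0},{"dx":0.115,"dy":-0.022,"dz":0.02,"twist":0}])

```text
t: 16.35
eef_pos: [588.4, 187.7, 93.0]
tcp_rot: [-3.141, 0.0, 1.481]
ft_force: [0.0, -0.2, -1.8]
opening: 0.516
```

Run:
```python
from h import *
p=jw(10,215); goto(p[0],p[1],30,1.4798)
for n in("scene","top"):
    im,d,W=cloud(n); Rj=np.array([[np.cos(JA),-np.sin(JA)],[np.sin(JA),np.cos(JA)]]); J=np.dstack([(W[...,:2]-JC)@Rj,W[...,2]])
    r,g,b=[im[...,k].astype(int) for k in range(3)]
    m=(r-b>14)&(r-g>9)&(r<130)&(abs(J[...,0]-10)<40)&(J[...,1]>180)&(J[...,1]<310)&(J[...,2]<160)&(J[...,2]>20)
    q=J[m]; print(n,len(q)); print(q[q[:,1].argsort()][::max(1,len(q)//25)].round().astype(int).tolist())
```

```text
move m: dx -0.0010 dy 0.0014 dz 0.0630 twist 0.1 | t 16.4 pos [588.4 187.7  93. ] yaw 1.4811 f [ 0.  -0.2 -1.8]
scene 81
[[13, 203, 130], [-1, 205, 130], [-1, 206, 124], [9, 206, 142], [14, 207, 122], [17, 208, 129], [24, 209, 130], [3, 209, 131], [-5, 210, 127], [-6, 210, 131], [-3, 211, 138], [13, 211, 137], [1, 212, 135], [-12, 212, 137], [11, 213, 138], [3, 213, 140], [-7, 216, 139], [0, 220, 150], [9, 222, 157], [10, 222, 148], [-3, 223, 150], [12, 224, 152], [-9, 225, 148], [17, 240, 157], [10, 248, 153], [6, 258, 142], [2, 268, 135]]
top 0
[]
```

Call:
carry_out(moves=[{"dx":0,"dy":0,"dz":0.015,"twist":0},{"dx":0,"dy":0,"dz":0.035,"twist":0},{"dx":0,"dy":0,"dz":0.05,"twist":0},{"dx":0,"dy":0,"dz":0.06,"twist":0},{"dx":0,"dy":0,"dz":0.064,"twist":0}])

```text
t: 16.95
eef_pos: [588.9, 185.7, 29.1]
tcp_rot: [-3.14, 0.0, 1.479]
ft_force: [0.2, -0.1, -2.0]
opening: 0.513
```

Call:
carry_out(moves=[{"dx":0,"dy":0,"dz":0.005,"twist":0},{"dx":0,"dy":0,"dz":0.009,"twist":0},{"dx":0,"dy":0,"dz":0.013,"twist":0},{"dx":0,"dy":0,"dz":0.017,"twist":0},{"dx":0,"dy":0,"dz":0.02,"twist":0}])

```text
t: 17.45
eef_pos: [589.7, 186.0, 11.1]
tcp_rot: [3.14, -0.0, 1.48]
ft_force: [-0.5, -5.5, 7.0]
opening: 0.515
```

Run:
```python
from h import *
p=jw(10,215); goto(p[0],p[1],6,1.4798); print(state()["opening"])
for n in("scene",):
    im,d,W=cloud(n); Rj=np.array([[np.cos(JA),-np.sin(JA)],[np.sin(JA),np.cos(JA)]]); J=np.dstack([(W[...,:2]-JC)@Rj,W[...,2]])
    r,g,b=[im[...,k].astype(int) for k in range(3)]
    m=(r-b>14)&(r-g>9)&(r<130)&(abs(J[...,0]-10)<40)&(J[...,1]>180)&(J[...,1]<330)&(J[...,2]<160)&(J[...,2]>10)
    q=J[m]; print(n,len(q)); print(q[q[:,1].argsort()][::max(1,len(q)//25)].round().astype(int).tolist())
```

```text
move m: dx 0.0006 dy -0.0001 dz 0.0051 twist -0.0 | t 17.4 pos [589.7 186.   11.1] yaw 1.4797 f [-0.5 -5.5  7. ]
0.5150848294233064
scene 108
[[-14, 181, 111], [-13, 189, 110], [-14, 194, 109], [36, 199, 130], [7, 203, 50], [36, 205, 125], [5, 206, 51], [3, 207, 54], [16, 207, 45], [37, 208, 127], [14, 209, 57], [5, 210, 52], [39, 212, 112], [7, 212, 52], [-6, 216, 68], [36, 217, 128], [-14, 219, 27], [-5, 219, 71], [-2, 221, 67], [38, 225, 128], [21, 231, 78], [42, 232, 111], [35, 232, 124], [39, 234, 112], [16, 238, 72], [13, 245, 73], [15, 254, 67]]
```

Tilt is down to about 25°. I'll lower a little more and open, so that the end settles the last centimetre or so.

Call:
carry_out(moves=[{"dx":0,"dy":0,"dz":0.003,"twist":0},{"dx":0,"dy":0,"dz":0.006,"twist":0},{"dx":0,"dy":0,"dz":0.006,"twist":0}])

```text
t: 17.8
eef_pos: [589.7, 186.2, 4.7]
tcp_rot: [3.14, -0.0, 1.479]
ft_force: [0.8, -2.3, 4.5]
opening: 0.516
```

Call:
carry_out(moves=[{"dx":0,"dy":0,"dz":0,"twist":0},{"dx":0,"dy":0,"dz":0,"twist":0},{"dx":0,"dy":0,"dz":0,"twist":0},{"dx":0,"dy":0,"dz":0,"twist":0}], grip=0.07)

```text
t: 18.2
eef_pos: [588.9, 186.5, 4.1]
tcp_rot: [-3.142, -0.0, 1.48]
ft_force: [-0.3, 0.1, 0.6]
opening: 0.727
```

Run:
```python
from h import *
p=jw(10,250); goto(p[0],p[1],6,1.4798); print(state()["opening"])
for n in("scene",):
    im,d,W=cloud(n); Rj=np.array([[np.cos(JA),-np.sin(JA)],[np.sin(JA),np.cos(JA)]]); J=np.dstack([(W[...,:2]-JC)@Rj,W[...,2]])
    r,g,b=[im[...,k].astype(int) for k in range(3)]
    m=(r-b>14)&(r-g>9)&(r<130)&(abs(J[...,0]-10)<40)&(J[...,1]>180)&(J[...,1]<330)&(J[...,2]<85)&(J[...,2]>10)
    q=J[m]; print(n,len(q)); print(q[q[:,1].argsort()][::max(1,len(q)//30)].round().astype(int).tolist())
```

```text
move m: dx 0.0352 dy 0.0008 dz -0.0019 twist 0.0 | t 18.2 pos [588.9 186.5   4.1] yaw 1.4799 f [-0.3  0.1  0.6]
0.7269544914931965
scene 186
[[-1, 195, 30], [10, 196, 45], [15, 196, 23], [19, 197, 21], [22, 197, 44], [13, 197, 46], [9, 198, 32], [10, 198, 16], [38, 198, 32], [0, 198, 28], [9, 198, 20], [22, 199, 16], [28, 199, 43], [-1, 200, 20], [31, 201, 39], [17, 202, 50], [28, 204, 49], [10, 205, 47], [30, 207, 43], [11, 208, 50], [13, 210, 50], [-1, 212, 46], [-20, 217, 12], [17, 225, 50], [11, 227, 52], [0, 231, 44], [13, 248, 51], [6, 252, 41], [16, 255, 46], [15, 260, 46], [11, 265, 49]]
```

It's flat now (top at z≈50, near end at y≈197, so middle ≈242). Slide along it and grip near the middle.

Call:
carry_out(moves=[{"dx":0.008,"dy":0,"dz":-0.002,"twist":0},{"dx":0.016,"dy":0,"dz":-0.002,"twist":0},{"dx":0.024,"dy":0,"dz":-0.002,"twist":0},{"dx":0.024,"dy":0,"dz":-0.002,"twist":0}])

```text
t: 18.65
eef_pos: [591.2, 211.6, 6.2]
tcp_rot: [3.141, -0.0, 1.481]
ft_force: [-0.8, -0.1, -0.0]
opening: 0.737
```

Call:
carry_out(moves=[{"dx":0,"dy":0,"dz":0,"twist":0},{"dx":0,"dy":0,"dz":0,"twist":0},{"dx":0,"dy":0,"dz":0,"twist":0},{"dx":0,"dy":0,"dz":0,"twist":0},{"dx":0,"dy":0,"dz":0,"twist":0}], grip=0.04)

```text
t: 19.15
eef_pos: [591.3, 210.0, 6.2]
tcp_rot: [3.141, -0.0, 1.479]
ft_force: [0.9, -1.2, 0.2]
opening: 0.517
```

Call:
carry_out(moves=[{"dx":0,"dy":0,"dz":-0.02,"twist":0},{"dx":0,"dy":0,"dz":-0.05,"twist":0},{"dx":0,"dy":0,"dz":-0.085,"twist":0},{"dx":0,"dy":0,"dz":-0.1,"twist":0},{"dx":0,"dy":0,"dz":-0.1,"twist":0}])

```text
t: 19.65
eef_pos: [592.0, 210.4, 108.3]
tcp_rot: [3.138, -0.001, 1.48]
ft_force: [0.9, 1.2, -2.9]
opening: 0.518
```

```bash
cat >> h.py <<'E'
def headpts(y0,y1,z0,z1,xc):
    im,d,W=cloud("scene"); Rj=np.array([[np.cos(JA),-np.sin(JA)],[np.sin(JA),np.cos(JA)]]); J=np.dstack([(W[...,:2]-JC)@Rj,W[...,2]])
    r,g,b=[im[...,k].astype(int) for k in range(3)]
    m=(r-b>14)&(r-g>9)&(r<130)&(abs(J[...,0]-xc)<40)&(J[...,1]>y0)&(J[...,1]<y1)&(J[...,2]<z1)&(J[...,2]>z0)
    q=J[m]; print(len(q),q[q[:,1].argsort()][::max(1,len(q)//30)].round().astype(int).tolist())
    return im,q
E
python3 - <<'E'
from h import *
p=jw(30.5,93); goto(p[0],p[1],100,1.4798); print(state()["opening"])
headpts(150,330,70,150,10)
E
```

```text
move m: dx -0.1459 dy 0.0204 dz 0.0083 twist -0.0 | t 19.6 pos [592.  210.4 108.3] yaw 1.4796 f [ 0.9  1.2 -2.9]
0.5181363874751199
232 [[1, 195, 127], [12, 196, 116], [-3, 197, 140], [-6, 197, 132], [18, 198, 125], [16, 198, 146], [14, 198, 125], [34, 199, 124], [15, 199, 149], [18, 199, 110], [1, 199, 118], [4, 200, 125], [35, 200, 137], [38, 201, 135], [12, 202, 149], [36, 204, 135], [29, 206, 146], [7, 208, 148], [28, 211, 145], [14, 213, 150], [33, 214, 142], [27, 217, 148], [22, 218, 147], [31, 220, 149], [38, 223, 135], [28, 225, 147], [-9, 227, 137], [-4, 229, 145], [27, 230, 146], [16, 233, 149], [3, 235, 150], [-6, 240, 142], [-3, 245, 145], [0, 283, 148]]
```

Head level, with its middle about 4 mm beyond the grip centre. I'll move over the cradle and lower.

Call:
carry_out(moves=[{"dx":-0.035,"dy":0.005,"dz":0,"twist":0},{"dx":-0.075,"dy":0.0105,"dz":0,"twist":0},{"dx":-0.115,"dy":0.016,"dz":0,"twist":0},{"dx":-0.14,"dy":0.0195,"dz":0,"twist":0},{"dx":-0.148,"dy":0.0205,"dz":0,"twist":0}])

```text
t: 20.2
eef_pos: [597.5, 58.6, 104.4]
tcp_rot: [-3.139, 0.0, 1.477]
ft_force: [-0.4, 0.4, -2.3]
opening: 0.514
```

Call:
carry_out(moves=[{"dx":0,"dy":0,"dz":0.005,"twist":0},{"dx":0,"dy":0,"dz":0.015,"twist":0},{"dx":0,"dy":0,"dz":0.025,"twist":0},{"dx":0,"dy":0,"dz":0.03,"twist":0}])

```text
t: 20.6
eef_pos: [597.4, 62.1, 74.4]
tcp_rot: [-3.14, 0.0, 1.481]
ft_force: [0.2, 0.3, -2.3]
opening: 0.512
```

Run:
```python
from h import *
p=jw(30.5,91); goto(p[0],p[1],56,1.4798); print(state()["opening"])
im,q=headpts(20,180,60,125,30)
save("pics/p1.png",cv2.resize(im[130:220,220:320],None,fx=7,fy=6,interpolation=cv2.INTER_CUBIC))
```

```text
move m: dx -0.0007 dy 0.0015 dz 0.0184 twist 0.1 | t 20.6 pos [597.4  62.1  74.4] yaw 1.4811 f [ 0.2  0.3 -2.3]
0.5124603273844907
255 [[48, 47, 113], [18, 50, 90], [46, 50, 118], [13, 50, 104], [37, 51, 92], [45, 51, 90], [24, 51, 99], [40, 52, 115], [35, 53, 114], [23, 53, 116], [49, 55, 111], [51, 57, 116], [50, 58, 119], [28, 60, 120], [55, 61, 100], [33, 63, 121], [15, 65, 112], [38, 66, 118], [49, 67, 108], [18, 70, 115], [13, 71, 108], [48, 73, 106], [29, 75, 121], [24, 76, 114], [39, 78, 117], [53, 80, 100], [52, 81, 101], [6, 83, 99], [15, 86, 110], [23, 98, 116], [25, 117, 120], [27, 133, 116]]
```

View pics/p1.png

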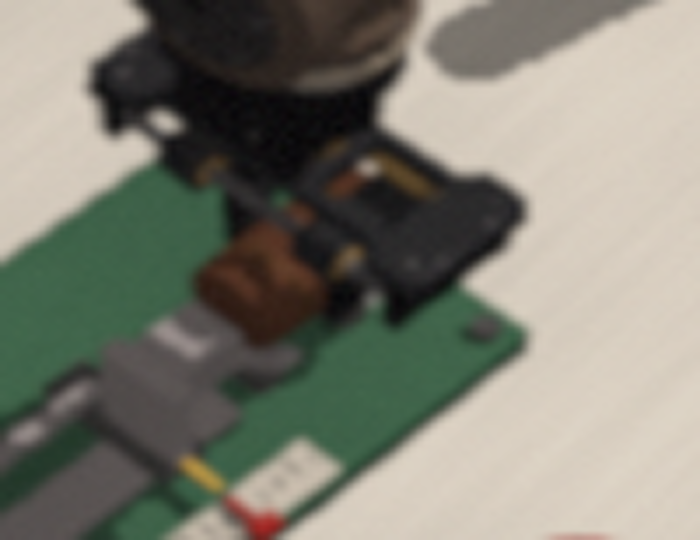

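The head is level over the cradle, its end at y≈51, just clear of the stop nose (crop (250, 290)). I'll lower the last 18 mm slowly.

Call:
carry_out(moves=[{"dx":0,"dy":0.001,"dz":0.005,"twist":0},{"dx":0,"dy":0.001,"dz":0.01,"twist":0},{"dx":0,"dy":0.001,"dz":0.014,"twist":0},{"dx":0,"dy":0.001,"dz":0.016,"twist":0},{"dx":0,"dy":0.001,"dz":0.017,"twist":0}])

```text
t: 21.15
eef_pos: [599.1, 60.9, 59.0]
tcp_rot: [-3.142, -0.0, 1.48]
ft_force: [-0.5, -0.2, -2.0]
opening: 0.518
```

Call:
carry_out(moves=[{"dx":0,"dy":0,"dz":0.001,"twist":0},{"dx":0,"dy":0,"dz":0.002,"twist":0},{"dx":0,"dy":0,"dz":0.002,"twist":0}])

```text
t: 21.45
eef_pos: [599.0, 61.0, 57.9]
tcp_rot: [3.141, -0.0, 1.48]
ft_force: [-4.6, 0.9, 5.9]
opening: 0.517
```

Run:
```python
from h import *
p=jw(30.5,91); goto(p[0],p[1],56,1.4798); print(state()["opening"])
```

```text
move m: dx 0.0002 dy -0.0001 dz 0.0019 twist -0.0 | t 21.4 pos [599.   61.   57.9] yaw 1.4796 f [-4.6  0.9  5.9]
0.5165551509860614
```

Seated contact: +5.9 N vertical and slight side force. I'll nudge 1 mm to -x, then open.

Call:
carry_out(moves=[{"dx":0,"dy":-0.001,"dz":0.0005,"twist":0},{"dx":0,"dy":-0.001,"dz":0.001,"twist":0},{"dx":0,"dy":-0.001,"dz":0.001,"twist":0}])

```text
t: 21.75
eef_pos: [598.2, 61.0, 57.1]
tcp_rot: [3.141, -0.0, 1.48]
ft_force: [-5.4, 0.2, 9.1]
opening: 0.519
```

Call:
carry_out(moves=[{"dx":0,"dy":0,"dz":0,"twist":0},{"dx":0,"dy":0,"dz":0,"twist":0},{"dx":0,"dy":0,"dz":0,"twist":0},{"dx":0,"dy":0,"dz":0,"twist":0},{"dx":0,"dy":0,"dz":0,"twist":0}], grip=0.085)

```text
t: 22.25
eef_pos: [598.2, 61.0, 56.0]
tcp_rot: [3.142, -0.0, 1.48]
ft_force: [-0.4, -0.6, 0.0]
opening: 0.868
```

Call:
carry_out(moves=[{"dx":0,"dy":0,"dz":-0.02,"twist":0},{"dx":0,"dy":0,"dz":-0.05,"twist":0},{"dx":0,"dy":0,"dz":-0.09,"twist":0},{"dx":0,"dy":0,"dz":-0.13,"twist":0},{"dx":0,"dy":0,"dz":-0.15,"twist":0}])

```text
t: 22.75
eef_pos: [598.9, 61.0, 209.6]
tcp_rot: [3.138, -0.0, 1.48]
ft_force: [-0.3, 0.3, -0.3]
opening: 0.894
```

Call:
carry_out(moves=[{"dx":0.045,"dy":-0.02,"dz":0,"twist":0},{"dx":0.09,"dy":-0.04,"dz":0,"twist":0},{"dx":0.135,"dy":-0.06,"dz":0,"twist":0},{"dx":0.18,"dy":-0.08,"dz":0,"twist":0},{"dx":0.22,"dy":-0.1,"dz":0,"twist":0}])

```text
t: 23.25
eef_pos: [517.6, 291.2, 206.2]
tcp_rot: [3.141, -0.0, 1.48]
ft_force: [0.6, 1.4, 0.2]
opening: 0.893
```

Run:
```python
from h import *
ptr()
for n in("scene","top"):
    im,d,W=cloud(n); Rj=np.array([[np.cos(JA),-np.sin(JA)],[np.sin(JA),np.cos(JA)]]); J=np.dstack([(W[...,:2]-JC)@Rj,W[...,2]])
    r,g,b=[im[...,k].astype(int) for k in range(3)]
    m=(r-b>12)&(r-g>8)&(r<140)&(abs(J[...,0]-30)<35)&(J[...,1]>35)&(J[...,1]<160)&(J[...,2]>62)
    q=J[m]; t=q[q[:,2]>92]; (c,(w,h),a)=cv2.minAreaRect(q[:,:2].astype(np.float32))
    top=np.array([[np.median(t[abs(t[:,1]-y)<8,k]) for k in(0,2)] for y in(60,75,90,105,120,130)]).round(1)
    print(n,len(q),np.percentile(q[:,1],[1,3,97,99]).round(1),"rect",np.round(c,1),(round(w),round(h)),round(a,1),top.tolist())
    nose=(abs(J[...,0]-30)<14)&(J[...,1]>0)&(J[...,1]<60)&(J[...,2]>88)&~m&(r-b<12); print("nose y",np.percentile(J[nose][:,1],[5,95,99]).round(1))
    if n=="scene": A=im
    else: B=im
c=lambda i:cv2.resize(i,None,fx=5,fy=5,interpolation=cv2.INTER_CUBIC)
save("pics/f.png",np.hstack([c(A[140:240,220:300]),c(B[150:250,220:300])]))
```

```text
top yel [66.1  1.1] 154 red [92.5  1.5] 663 diff -0.40
scene yel [60.9  4.5] 288 red [96.8  2.1] 912 diff 2.42
mean 1.01 yaw 1.4781 mz [-0.131  0.096 -0.044] t 23.65
scene 461 [ 48.   48.9 134.  136.2] rect [32.5 89.3] (97, 49) 89.7 [[35.1, 96.8], [35.3, 96.6], [35.1, 97.1], [36.0, 96.9], [34.7, 97.5], [34.3, 96.6]]
nose y [ 6.1 39.2 41.4]
top 408 [ 48.8  50.7 132.7 135.1] rect [27.5 91.9] (89, 44) 89.2 [[27.5, 95.7], [27.6, 96.7], [30.6, 96.5], [29.8, 96.5], [27.8, 97.8], [26.9, 96.1]]
nose y [ 2.3 40.4 42.3]
```

View pics/f.png

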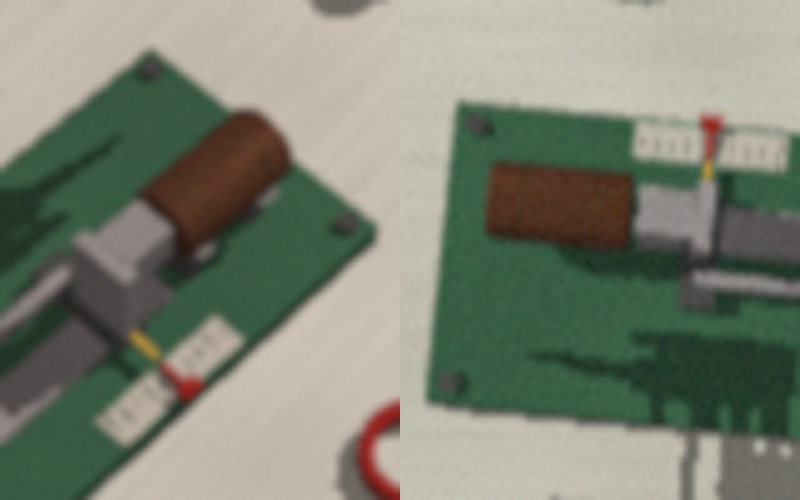

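The head lies level in both saddles, with its end about 6 mm from the stop nose. The pointer is on the mark, unchanged by the placing, and the arm is clear. Handing in.

```bash
python3 -c "
from cell import *
print(job_done())"
```

```text
the job is handed in; nothing more can be done
None
```

The stop is set on the mark from the anticlockwise side, and the mallet head lies in the V cradle up to the stop. I handed the job in at about 24 s of the 64 s; no verdict was given.

- **Stop:** I turned the knob clockwise until the pointer was about 6–7 mm past the mark. Then I turned it back anticlockwise, through the slack, onto the mark.
- **Pointer check:** The last estimate is about 0 mm, and the placing did not change it. Uncorrected, the top camera reads -0.4 mm and the scene camera +2.4 mm. The gap comes mostly from the pointer sitting about 5 mm higher than the mark, which I allowed for.
- **Slack:** I could not read the slack joint directly. I inferred it is taken up, since turning back 0.70 rad moved the stop about 6.3 mm, as expected with the full 0.3 rad of play used.
- **Head:** My first try, tipping it over the outer saddle while gripped, left it about 30° short of flat and too far out. I lifted it off, laid it on the counter, regripped near its middle and set it down gently in the cradle. The last check shows it level in both saddles, within about 1° of the cradle axis, its end about 6 mm from the stop.
- **Sideways position:** The two cameras differ by about 5 mm here, as they did for the jig itself. Their mean puts the head on the cradle line.
- **Everything else:** The arm was clear with no contact force at the end. My moves kept clear of the caps, ring and handle, but I did not measure their positions again.

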